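# Release the pawl and wind back the syringe press

## Task

The syringe press must be made ready for a new syringe. Lift its holding pawl off the ratchet wheel and fold it right over so that it stays back by itself, then turn the wheel backwards until the pusher is fully home against its stops at the wheel end of the trough. Leave the pawl folded back, let go, and leave the things standing around where they are.

Things in the scene. Friction and masses are not known exactly. Their poses are not given: they have to be found in the camera images.
- press_base: Hand-cranked syringe press, fixed to the bench: plate 13 mm high, 165 x 165 mm under the wheel, with an 82 mm wide arm reaching 260 mm to press +y that carries an open trough. Origin: on the bench under the wheel's axis. Press +x points away from the robot, +y to its left, give or take 20 degrees; z up.
- ratchet_wheel (a joint): Wheel angle, rad, about the vertical axis. 0 = wound fully back (hard stop, pusher home); grows counter-clockwise seen from above as the pusher advances, 20 mm per rad, to 2.7; starts at 1.4 to 2.4. Backwards = clockwise from above. With the pawl down it turns forwards only (up to 0.39 rad slack). Friction about 2 N at the knob; stays where left.
- wheel_axis (a point): Point on the vertical axis of the flat steel ratchet wheel, 52 mm above the bench. The wheel is 132 mm in diameter, its top 42 mm above the bench, with a ring of 16 saw teeth, 9 mm high, on its upper face. Apart from the crank knob nothing on it is higher than 58 mm.
- knob_grip (a point): Point to grip on the wheel's crank knob: black upright handle, about 25 mm in diameter, 56 to 106 mm above the bench, this point at 88 mm, 38 mm from the wheel axis. It spins freely on its own spindle. Its direction from the axis, counter-clockwise from press +x, is 1.047 rad + the wheel angle.
- pawl (a joint): Angle of the holding pawl, a dark steel arm, rad. 0 = level, tip at the foot of the teeth (0 to 0.2 resting on them); grows as the tip is lifted and swung over towards the robot; 1.57 = upright; 2.05 = folded back against its stop. No spring: let go before about 1.6 it falls back onto the teeth, beyond that it falls to its stop and stays.
- pawl_bar (a point): Middle of the pawl's finger bar: round, diameter 10 mm, 60 mm long, sticking out to press -y from the pawl's tip end past the wheel rim, with a 15 mm ball at its end; 63 to 75 mm above the bench with the pawl down. It is parallel to the pivot axis and 58 mm from it. 17 mm of bar either side of this point is free; below is nothing higher than the plate.
- pawl_pivot (a point): Centre of the pawl's pivot, 61 mm above the bench, at (-60, -57) mm in press x, y: the corner of the press at the right, nearest the robot. The pivot axis lies along press y; its steel cheeks reach 70 mm above the bench and 17 mm either side of this point. The bar's grip point is 43 mm to press -y of it.
- pusher_back (a point): Middle of the back of the pusher, an upright steel plate 62 mm wide, 9 mm thick, top 64 mm above the bench, that runs along the trough (press y), geared to the wheel. Point 45 mm above the bench.
- home_stop (a point): Where the back of the pusher stands when it is fully home, against the two upright stop lugs at the wheel end of the trough.
- syringe_1: loose syringe, 108 x 28 x 17 mm, lying on the bench in front of the trough; origin at the centre of its underside. To be left alone.
- bottle_100_b: loose amber glass bottle with screw cap, diameter 56 mm, 104 mm tall, standing behind the press; origin at the centre of its underside. To be left alone.
- vial_2: loose vial with black cap, diameter 27 mm, 59 mm tall, standing beside or behind the press; origin at the centre of its underside. To be left alone.
- strip_box: loose flat box, 42 x 62 x 14 mm, beside or behind the press; origin at the centre of its underside. To be left alone.
- beaker_50: loose small beaker, diameter 45 mm, 60 mm tall, to the right of the press; origin at the centre of its underside. To be left alone.
- marker: loose marker pen, 17 x 136 x 18 mm, lying behind the trough; origin at the centre of its underside. To be left alone.

How it is judged:
On the way, in this order (a step that is already met when the one before it is completed fails the run):
1. the pawl is folded back (past 1.7 rad) while the wheel is still wound forward (more than 0.8 rad) (value of joint pawl above 1.7 rad and value of joint ratchet_wheel above 0.8 rad), for 0.2 s.
2. the wheel is wound back to its stop (below 0.1 rad) with the pawl folded back (value of joint pawl above 1.7 rad and value of joint ratchet_wheel below 0.1 rad), for 0.2 s.
At the end, for the whole second after the job is handed in: The pawl is folded back beyond 1.7 rad, the wheel stands within 0.1 rad of its back stop and at rest, and the back of the pusher is within 4 mm of its home stop (all of step 2 and distance between pusher_back and home_stop below 0.004 m and velocity of joint ratchet_wheel between -0.1 and 0.1 rad/s); the robot touches nothing.
It fails at once if a thing standing around is shifted more than 40 mm (distance of any of syringe_1, bottle_100_b, vial_2, strip_box, beaker_50, marker from where it was at the start of the episode above 0.04 m).
It fails at once if the bottle, vial or beaker is knocked over (angle between any of bottle_100_b, vial_2, beaker_50's own z axis and vertical above 0.7 rad).
It also fails if it takes over 48 s, if anything falls off the work surface, if the arm or the gripper's body presses on something with over 40 N, if the wrist force passes 120 N, or if a joint passes its speed limit or range.

## Robot

A 7-joint arm with a two-finger parallel gripper is mounted at the origin on a cart in front of the work surface, level with it; the furniture and walls round the work are solid. World frame = base frame: x ahead of the robot, y to its left, z up, the work surface at z = 0. Lengths are in m, angles in rad, forces in N, time in s.
With the tool pointing down it reaches from about 0.4 to 0.875 m from the base axis. Payload 19.3 kg.
Tool frame: the origin (TCP) lies midway between the tips of the shut fingers; the grasp point (between the pads) lies 19 mm behind it; z points along the fingers, y is the line along which they close (so a half turn about z gives the same grasp; the last joint's range is limited). The gripper opens to 85 mm and grips with 20 to 120 N. Pads are 22 mm wide; open, the fingers measure 114 mm over their backs; the gripper's body (76 mm by 85 mm) begins 54 mm behind the grasp point. The pads swing forward as they close: fully open they stand 13 mm farther back than shut.
Start: joints at [-1.248, 0.521, -0.036, 1.599, 0.021, 1.021, -0.113], TCP at [0.239, 0.577, 0.231] pointing down, gripper open.
Joint ranges: [-2.91, 2.91], [-0.3, 2.13], [-1.5, 1.42], [0.17, 2.43], [-1.26, 4.41], [0.16, 1.93], [-2.52, 2.52]. Speed limits (rad/s): [1.89, 1.89, 2.39, 2.39, 3.01, 3.01, 3.01].

## Interface

Orientations are given as [roll, pitch, yaw] about the fixed x, y, z axes, in that order (R = Rz(yaw) Ry(pitch) Rx(roll)).
In Python, from workcell import * gives the robot as it stands. The module is installed in compiled form; this text tells all that it offers.
- The arm moves only by the tool play_rows, never from a script. Its argument "deltas" is a list of rows, each a list of 7 numbers: the shift along the tool's x, y, z in units of 500 mm (1.0 is 500 mm), then the turn, a rotation vector about the tool's x, y, z in units of 120 degrees (1.0 is 120 degrees), then the closure, from 0 (fully open) to 1 (shut). A call has 1 to 10 rows; each row is the pose to reach, as a shift and turn from the pose commanded when the call began, along the tool's axes at that moment; what a row does not reach only later rows make up. A row lasts 1/10 s, in which the tool goes at most 50 mm and 8.59 degrees, less where a joint would pass 70% of its speed; a pose out of reach is approached as far as the arm can. A call with a number of a shift or a turn outside -1 to 1 is refused whole. A call with a gripper value outside its range is refused whole. The fingers move at their own pace and stop on an object; "newtons" is the grip in N (left out, the last holds). Time passes only in rows, so rows that repeat a pose let the fingers close. It gives the time, the measured TCP pose, the force, the opening and the grip force at its end, in the units of the state.
- observe(): the state, without advancing time (a new reading comes with each control period).
- grab_frame(name): name is "scene" or "top" or "wrist"; returns the picture (420x560x3 uint8, red, green, blue); there is no depth.
- get_calibration(name): a dict with "fovy" (degrees; the focal length in pixels is half the picture's height over the tangent of half this angle, whatever the lens; pixels are square), "cx", "cy" (the principal point, pixels), "xyz" and "rotation" of the camera in the world. Camera axes: x right, y down, z forward; pixel columns grow to the right and rows downward; lengths in m; the calibration is good to about 2 mm. The wrist camera is an equidistant fisheye: a pixel r from the principal point sees the ray r / f radians off the axis. A picture is of the moment at which its call begins: read the wrist's pose just before it. get_calibration takes no time and is no camera call; for the wrist camera it gives the pose at the moment of the call.
- job_done(): hands the job in; it is judged then, once.
The state is a dict: "clock": time; "qpos": joint angles; "qd": joint speeds; "joint_efforts": joint torques, N m; "position": TCP position; "tool_rot": TCP orientation; "force": force on the tool from outside, world axes, zero at the start; "moment": the same for the moment, N m; "grip_width": finger opening in m; "finger_force": force on a finger pad.
Only numpy, scipy, OpenCV 4.12 (cv2) and the standard library are available. Lean on these libraries where they do the work, as an engineer would, in place of code of your own. Each camera call takes 0.05 s, during which the arm holds its last target. There are 200 camera calls.

## Working session

There is one attempt and no reset: what is moved stays moved. The work goes in short steps, Python scripts to look and compute and a tool call to move; the robot and the scene stay as the last step left them, time stands still between calls to the robot, and variables do not carry over. Pictures are saved under pics/ and viewed, at most 10 in all, crops included, and the job is handed in when it is done.

Besides the shell and the picture viewer there is one more tool, called after "Emit:" as a command line: name --pt "numbers of a row" for each row, then --argument value for the rest. play_rows: Moves the arm, as the interface text tells. Its arguments: {"type":"object","properties":{"deltas":{"type":"array"},"newtons":{"type":"number"}},"required":["deltas"]}

```bash
mkdir -p pics; cat > h.py <<'E'
from workcell import *
import numpy as np, cv2
from scipy.spatial.transform import Rotation as R
def snap(n,f):
    im=grab_frame(n); cv2.imwrite('pics/'+f,im[:,:,::-1]); return im
def ray(n,u,v,c=None):
    c=c or get_calibration(n); f=210/np.tan(np.radians(c['fovy'])/2)
    d=np.array([(u-c['cx'])/f,(v-c['cy'])/f,1.]); 
    if n=='wrist':
        r=np.hypot(d[0],d[1]); d=np.array([*(d[:2]/max(r,1e-9)*np.sin(r)),np.cos(r)])
    return np.array(c['xyz']), np.array(c['rotation']).reshape(3,3)@d
def onz(n,u,v,z):
    o,d=ray(n,u,v); return (o+d*(z-o[2])/d[2]).round(4)
E
python3 - <<'E'
from h import *
print(observe()); 
for n in('scene','top','wrist'):print(n,get_calibration(n))
snap('top','top0.png');snap('scene','sc0.png')
E
```

```text
{'clock': 0.0, 'qpos': array([-1.24819863,  0.52202276, -0.03634361,  1.60001113,  0.02118994,
        1.02107742, -0.112773  ]), 'qd': array([-0.00190753, -0.00074545, -0.00172761,  0.00098388, -0.00251011,
       -0.0005943 , -0.00067869]), 'joint_efforts': array([ 4.26989072e-04, -9.27107978e+01,  1.98019713e+00, -3.69934380e+01,
        1.78370951e-02,  8.31448036e-03,  4.57472652e-06]), 'position': array([0.23912786, 0.57708081, 0.23071897]), 'tool_rot': array([-3.14046031e+00,  6.37918628e-05,  2.74882087e+00]), 'force': array([0.01283721, 0.37031236, 0.18755342]), 'moment': array([-0.01668447,  0.02294732,  0.00531858]), 'finger_force': 0.0, 'grip_width': 0.08542419853137592}
scene {'fovy': 57.510091927273045, 'cx': 273.62552548936003, 'cy': 201.0297866588599, 'xyz': array([ 0.22390884, -0.37226437,  0.71343287]), 'rotation': array([-2.38871198e+00,  1.99733716e-03, -6.88535230e-01])}
top {'fovy': 51.56883445869276, 'cx': 279.27115429319315, 'cy': 211.3521192366763, 'xyz': array([0.49566863, 0.09580625, 1.15209742]), 'rotation': array([-3.04575213, -0.02830232, -1.54175936])}
wrist {'fovy': 65.70646984690485, 'cx': 279.2874905801835, 'cy': 210.0282426563587, 'xyz': array([0.16785063, 0.6081987 , 0.37227953]), 'rotation': array([2.82705635e+00, 1.34887369e-03, 1.17652702e+00])}
```

View pics/top0.png

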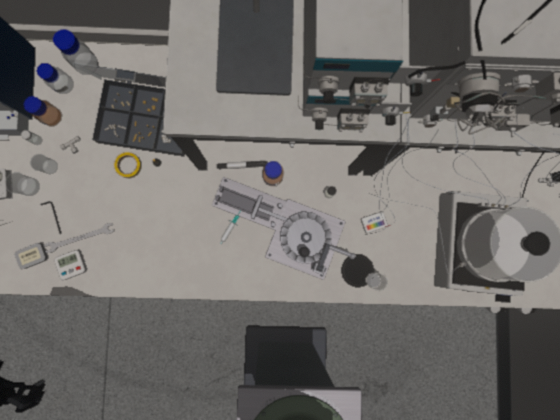

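View pics/sc0.png

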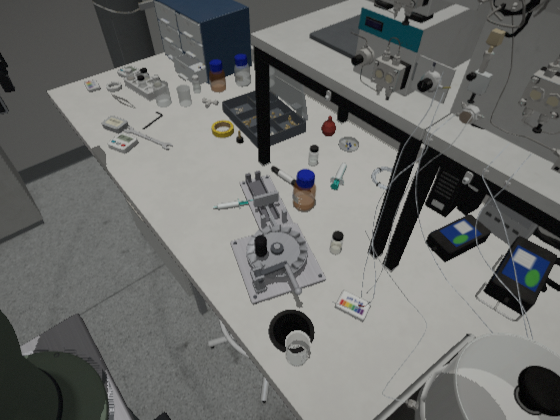

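The top view shows the press with its wheel at about (305,237), the knob near (303,252), the pawl and bar around (320-350,250-262), and the beaker at (375,282). I'll enlarge both views.

```bash
sed -i "s/np.array(c\['rotation'\]).reshape(3,3)@d/R.from_euler('xyz',c['rotation']).as_matrix()@d/" h.py
python3 - <<'E'
from h import *
a=cv2.imread('pics/top0.png')[170:295,205:395];b=cv2.imread('pics/sc0.png')[165:375,205:375]
a=cv2.resize(a,None,fx=4,fy=4,interpolation=cv2.INTER_CUBIC);cv2.imwrite('pics/c1.png',a)
b=cv2.resize(b[40:190],None,fx=4,fy=4,interpolation=cv2.INTER_CUBIC);cv2.imwrite('pics/c2.png',b)
E
```

```text
(no output)
```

View pics/c1.png

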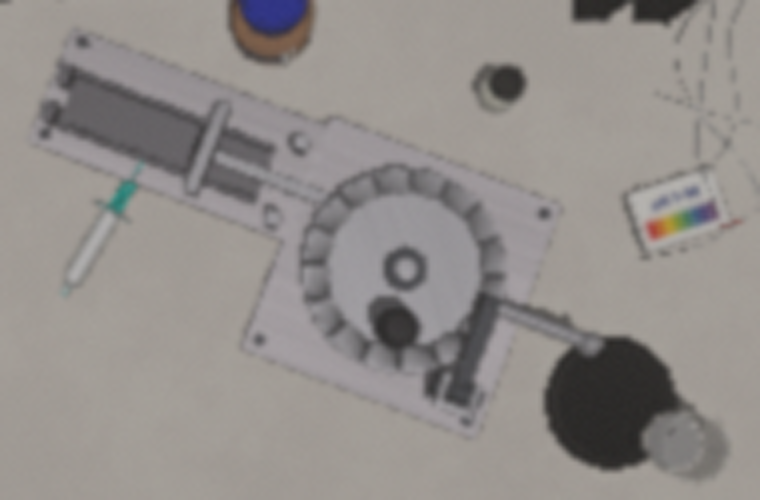

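View pics/c2.png

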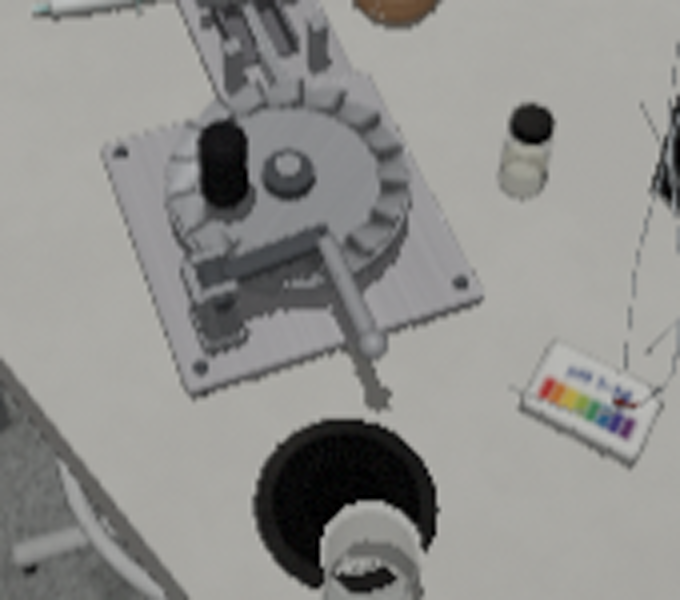

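The crops show the hub at c1 (405,268) and c2 (289,168), the knob top at (398,327)/(225,133), and the bar from (500,306) to the ball at (593,345) in c1 and from (328,245) to (374,343) in c2. The dark disc under the beaker is flat.

```bash
cat > m.py <<'E'
from h import *
t=lambda u,v:(205+u/4,170+v/4)
s=lambda u,v:(205+u/4,205+v/4)
def tri(a,b):
    o1,d1=ray('top',*t(*a));o2,d2=ray('scene',*s(*b))
    k=np.linalg.lstsq(np.c_[d1,-d2],o2-o1,rcond=None)[0]
    p,q=o1+k[0]*d1,o2+k[1]*d2
    return ((p+q)/2).round(4),np.linalg.norm(p-q).round(4)
for n,a,b in [('hub',(405,268),(289,168)),('knobtop',(397,327),(225,133)),('ball',(593,345),(374,343)),('barstart',(500,306),(328,245)),('vialcap',(508,83),(531,123))]: print(n,*tri(a,b))
ax=onz('top',*t(405,268),.055); 
h=[onz('top',*t(*p),.013)[:2] for p in [(259,340),(466,421),(544,213)]]
print('axis',ax,onz('scene',*s(289,168),.056),'plate centre from holes',(h[0]+h[2])/2)
y=h[0]-h[1];x=h[2]-h[1];print('len',np.linalg.norm(x),np.linalg.norm(y),'yaw from x',np.arctan2(x[1],x[0]),'from y',np.arctan2(-y[0],y[1]))
k=onz('top',*t(397,327),.106);print('knob',k,'ball',onz('top',*t(593,345),.07),'beaker',onz('top',*t(680,440),.06))
print('pusher',onz('top',*t(207,147),.064),'lugs',onz('top',*t(299,142),.03),onz('top',*t(271,216),.03))
E
python3 m.py
```

```text
hub [ 0.5384 -0.0019  0.052 ] 0.0022
knobtop [0.5016 0.0062 0.1045] 0.0001
ball [ 0.4934 -0.1176  0.0749] 0.0019
barstart [ 0.5155 -0.06    0.0687] 0.0029
vialcap [ 0.658  -0.0644  0.0551] 0.0031
axis [ 0.5391 -0.0022  0.055 ] [ 0.5355 -0.0036  0.056 ] plate centre from holes [ 0.53545 -0.0043 ]
len 0.14574807031312625 0.14470539036262609 yaw from x -0.3421470310594695 from y -0.3425125979587623
knob [0.5016 0.0063 0.106 ] ball [ 0.4942 -0.1192  0.07  ] beaker [ 0.4366 -0.1766  0.06  ]
pusher [0.611 0.125 0.064] lugs [0.6198 0.0664 0.03  ] [0.5711 0.0831 0.03  ]
```

```bash
cat >> h.py <<'E'
YAW=-.342; AX=np.array([.537,-.003]); XD=np.array([np.cos(YAW),np.sin(YAW)]); YD=np.array([-XD[1],XD[0]])
def press(x,y): return AX+x*XD+y*YD
def bar(a,r=.058):  # pawl-bar elevation angle -> bar point
    return np.array([*press(-.060+r*np.cos(a),-.100),.061+r*np.sin(a)])
def rows(targets,base=None,yaw=None):
    """targets: list of (TCP xyz, yaw[, tilt about press y]) -> deltas"""
    o=observe(); p0=o['position'] if base is None else np.array(base[:3]); R0=R.from_euler('xyz',o['tool_rot'] if base is None else base[3:])
    for t in targets:
        Rt=R.from_euler('xyz',[np.pi,0,t[1]])
        if len(t)>2: Rt=R.from_rotvec(np.r_[YD,0]*t[2])*Rt
        d=R0.inv().apply(np.array(t[0])-p0)/.5; w=(R0.inv()*Rt).as_rotvec()/np.radians(120)
        print(np.r_[d,w].round(3).tolist())
E
python3 - <<'E'
from h import *
b=bar(.14);print(b)
rows([((.45,.28,.23),2.0),((b[0],b[1],.2),1.229),((b[0],b[1],.05),1.229)])
E
```

```text
[ 0.50104403 -0.09634752  0.0690935 ]
[-0.617, -0.388, 0.002, -0.0, 0.0, 0.357]
[-0.999, -1.044, 0.063, -0.0, 0.0, 0.726]
[-0.999, -1.043, 0.363, -0.0, 0.0, 0.726]
```

Emit:
play_rows --pt "-0.617 -0.388 0 0 0 0.357 0.3" --pt "-0.617 -0.388 0 0 0 0.357 0.3" --pt "-0.617 -0.388 0 0 0 0.357 0.3" --pt "-0.617 -0.388 0 0 0 0.357 0.3" --pt "-0.617 -0.388 0 0 0 0.357 0.3" --pt "-0.617 -0.388 0 0 0 0.357 0.3" --pt "-0.617 -0.388 0 0 0 0.357 0.3" --pt "-0.617 -0.388 0 0 0 0.357 0.3"

```text
clock: 0.9
position: [0.4525, 0.2753, 0.2314]
tool_rot: [3.141, 0.002, 1.995]
force: [-0.7, 1.4, 0.2]
grip_width: 0.0596
finger_force: 0.0
```

```bash
python3 - <<'E'
from h import *
o=observe();print(o['clock'],o['position'],o['tool_rot'],o['grip_width'])
b=bar(.14)
rows([((b[0],b[1],.2),1.229),((b[0],b[1],.15),1.229)])
E
```

```text
0.9 [0.45254179 0.27528829 0.23139546] [3.14143607e+00 1.69881609e-03 1.99536847e+00] 0.05958964481510033
[-0.717, -0.218, 0.064, 0.0, 0.001, 0.366]
[-0.717, -0.218, 0.164, 0.0, 0.001, 0.366]
```

Emit:
play_rows --pt "-0.717 -0.218 0.064 0 0 0.366 0.3" --pt "-0.717 -0.218 0.064 0 0 0.366 0.3" --pt "-0.717 -0.218 0.064 0 0 0.366 0.3" --pt "-0.717 -0.218 0.064 0 0 0.366 0.3" --pt "-0.717 -0.218 0.064 0 0 0.366 0.3" --pt "-0.717 -0.218 0.064 0 0 0.366 0.3" --pt "-0.717 -0.218 0.164 0 0 0.366 0.3" --pt "-0.717 -0.218 0.164 0 0 0.366 0.3" --pt "-0.717 -0.218 0.164 0 0 0.366 0.3" --pt "-0.717 -0.218 0.164 0 0 0.366 0.3"

```text
clock: 1.9
position: [0.5, -0.0916, 0.1486]
tool_rot: [-3.14, 0.001, 1.233]
force: [0.1, 0.7, 0.1]
grip_width: 0.0599
finger_force: 0.0
```

```bash
python3 - <<'E'
from h import *
o=observe();print(o['clock'],o['position'],o['tool_rot'],o['grip_width'])
c=get_calibration('wrist');print(c)
im=snap('wrist','w1.png')
# predicted pixels
f=210/np.tan(np.radians(c['fovy'])/2)
for p in (bar(.14),[*press(-.002,-.13),.069],[*AX,.055]):
    d=R.from_euler('xyz',c['rotation']).inv().apply(np.array(p)-c['xyz']);th=np.arctan2(np.hypot(d[0],d[1]),d[2]);print(p,c['cx']+f*th*d[0]/np.hypot(*d[:2]),c['cy']+f*th*d[1]/np.hypot(*d[:2]))
E
```

```text
1.9 [ 0.50002187 -0.09164348  0.1486377 ] [-3.14001564e+00  5.94504968e-04  1.23286561e+00] 0.059876726001060074
{'fovy': 65.70646984690485, 'cx': 279.2874905801835, 'cy': 210.0282426563587, 'xyz': array([ 0.5283669 , -0.01625221,  0.29016627]), 'rotation': array([ 2.82677417e+00,  1.08769361e-03, -3.39365151e-01])}
[ 0.50104403 -0.09634752  0.0690935 ] 280.85250541058997 226.53447900392314
[np.float64(0.4915174770661226), np.float64(-0.12480041094991969), 0.069] 281.4212359327371 263.1449665890523
[np.float64(0.537), np.float64(-0.003), 0.055] 284.92050981992594 86.43926652847044
```

View pics/w1.png

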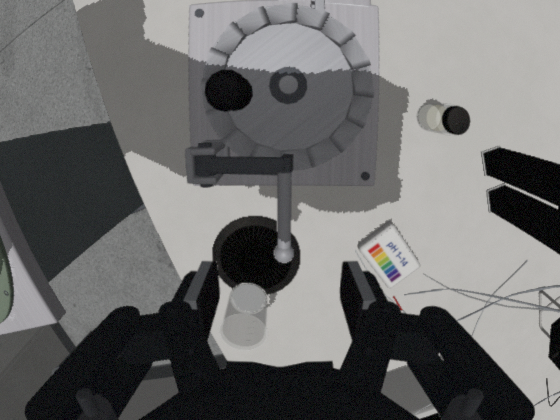

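The wrist view matches the prediction: bar at column 284 (281 predicted), ball at (284,250), hub at (289,86). I'll shift 2 mm to press +x and descend.

```bash
sed -i 's/^YAW=.*AX=np.array(\[.537,-.003\])/YAW=-.342; AX=np.array([.5393,-.0022])/' h.py; python3 - <<'E'
from h import *
o=observe();b=bar(.14);print(b)
rows([((b[0],b[1],.051),1.229)])
E
```

```text
[ 0.50334403 -0.09554752  0.0690935 ]
[-0.007, 0.009, 0.196, -0.0, -0.0, 0.003]
```

Emit:
play_rows --pt "0.003 0.004 0.06 0 0 0 0.3" --pt "0.003 0.004 0.1 0 0 0 0.3" --pt "0.003 0.004 0.1 0 0 0 0.3"

```text
clock: 2.25
position: [0.5022, -0.0888, 0.0981]
tool_rot: [-3.139, 0.0, 1.237]
force: [-0.5, -0.4, 0.6]
grip_width: 0.0599
finger_force: 0.0
```

```bash
python3 - <<'E'
from h import *
o=observe();b=bar(.14);print(o['position'],o['qd'],o['force'])
rows([((b[0],b[1],.051),1.229)])
E
```

```text
[ 0.50218788 -0.08875595  0.09812332] [-0.00616981 -0.04405789  0.03624508 -0.02648401  0.02771506  0.05380027
 -0.01889253] [-0.51812014 -0.40440482  0.63192847]
[-0.012, 0.007, 0.094, -0.001, 0.0, 0.004]
```

Emit:
play_rows --pt "-0.012 0.007 0.04 0 0 0.004 0.3" --pt "-0.012 0.007 0.094 0 0 0.004 0.3" --pt "-0.012 0.007 0.094 0 0 0.004 0.3" --pt "-0.012 0.007 0.094 0 0 0.004 0.3"

```text
clock: 2.65
position: [0.5046, -0.0968, 0.0536]
tool_rot: [3.141, -0.0, 1.227]
force: [-0.1, 0.2, 0.2]
grip_width: 0.0598
finger_force: 0.0
```

Emit:
play_rows --pt "0 0 0 0 0 0 1" --pt "0 0 0 0 0 0 1" --pt "0 0 0 0 0 0 1" --pt "0 0 0 0 0 0 1" --pt "0 0 0 0 0 0 1" --pt "0 0 0 0 0 0 1" --newtons 20

```text
clock: 3.25
position: [0.5021, -0.0962, 0.0524]
tool_rot: [-3.137, -0.0, 1.227]
force: [-14.0, 5.7, 14.8]
grip_width: 0.0092
finger_force: 22.3
```

```bash
python3 - <<'E'
from h import *
o=observe();print(o['clock'],o['position'],o['tool_rot'],o['force'],o['grip_width'],o['finger_force'])
p=o['position'][:2]-AX;print('press xy of grip',p@XD,p@YD)
snap('wrist','w2.png')
E
```

```text
3.25 [ 0.50206601 -0.09623278  0.05241259] [-3.13707792e+00 -4.92065895e-04  1.22654643e+00] [-14.03046749   5.7380232   14.78560255] 0.009205767441002152 22.25713938474655
press xy of grip -0.0035416547541339827 -0.10107417956282656
```

View pics/w2.png

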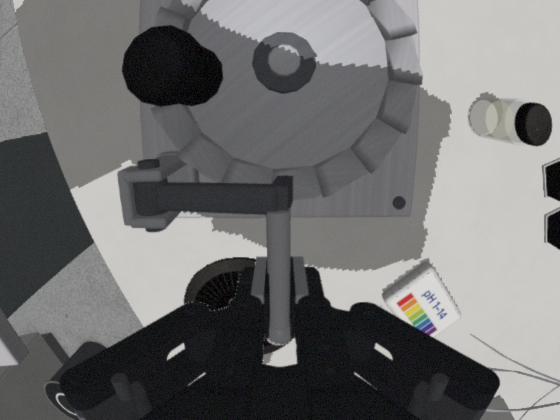

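Gripped (9 mm opening, bar between the pads in the view). Now I'll carry the bar along its arc.

Emit:
play_rows --pt "0 -0.011 -0.02 0 0 0 1" --pt "0 -0.02 -0.039 0 0 0 1" --pt "0 -0.032 -0.056 0 0 0 1" --pt "0 -0.047 -0.07 0 0 0 1" --pt "0 -0.065 -0.082 0 0 0 1"

```text
clock: 3.8
position: [0.476, -0.0872, 0.0953]
tool_rot: [3.135, -0.001, 1.226]
force: [5.3, -3.2, 5.3]
grip_width: 0.0092
finger_force: 20.6
```

```bash
python3 - <<'E'
from h import *
o=observe();print(o['position'],o['force'],o['grip_width'],o['finger_force'],o['tool_rot'])
p=o['position'][:2]-AX;x,z=p@XD+.0623,o['position'][2]+.019-.061;print(x,z,p@YD,np.hypot(x,z),np.arctan2(z,x))
E
```

```text
[ 0.47599616 -0.08716166  0.09525122] [ 5.330407   -3.18641954  5.31398681] 0.009210858045501796 20.602008998394012 [ 3.13518852e+00 -7.61288459e-04  1.22553764e+00]
0.031156105068994952 0.053251222364259734 -0.10127150956775666 0.061695993114286515 1.0414213369840668
```

Emit:
play_rows --pt "0 -0.019 -0.008 0 0 0 1" --pt "0 -0.039 -0.012 0 0 0 1" --pt "0 -0.06 -0.013 0 0 0 1" --pt "0 -0.081 -0.01 0 0 0 1" --pt "0 -0.102 -0.003 0 0 0 1" --pt "0 -0.102 -0.003 0 0 0 1"

```text
clock: 4.4
position: [0.4239, -0.0686, 0.0945]
tool_rot: [-3.14, 0.0, 1.226]
force: [-4.0, -2.2, 8.3]
grip_width: 0.0092
finger_force: 22.1
```

```bash
python3 - <<'E'
from h import *
o=observe();print(o['position'],o['force'],o['grip_width'],o['finger_force'],o['tool_rot'])
p=o['position'][:2]-AX;x,z=p@XD+.0623,o['position'][2]+.019-.061;print(x,z,p@YD,np.hypot(x,z),np.arctan2(z,x))
E
```

```text
[ 0.4239038  -0.06855027  0.09446111] [-4.03392221 -2.17664962  8.3325107 ] 0.00924003909573052 22.068152725696564 [-3.13973590e+00  1.87766225e-04  1.22646869e+00]
-0.02416110029526753 0.05246111005248641 -0.1012082926990052 0.05775748293872464 2.0023910576125354
```

Emit:
play_rows --pt "0 0 0 0 0 0 0.3" --pt "0 0 0 0 0 0 0.3" --pt "0 0 0 0 0 0 0.3" --pt "0 0 0 0 0 0 0.3" --pt "0 0 -0.08 0 0 0 0.3" --pt "0 0 -0.16 0 0 0 0.3" --pt "0 0 -0.2 0 0 0 0.3" --pt "0 0 -0.2 0 0 0 0.3"

```text
clock: 5.2
position: [0.4268, -0.0691, 0.197]
tool_rot: [3.138, -0.002, 1.226]
force: [-0.6, 0.4, -0.5]
grip_width: 0.0598
finger_force: 0.0
```

```bash
python3 - <<'E'
from h import *
o=observe();print(o['position'],o['force'],o['grip_width'],o['tool_rot'])
snap('wrist','w3.png');im=snap('scene','s3.png')
a=cv2.imread('pics/s3.png')[205:355,205:375];b=cv2.imread('pics/w3.png')
a=cv2.resize(a,(380,335),interpolation=cv2.INTER_CUBIC);b=cv2.resize(b,(420,315));c=np.zeros((335,800,3),np.uint8);c[:,:380]=a;c[:315,380:]=b;cv2.imwrite('pics/c3.png',c)
E
```

```text
[ 0.42684959 -0.0690711   0.19704273] [-0.59482423  0.41054694 -0.53110149] 0.059821278381893724 [ 3.13785670e+00 -2.02242067e-03  1.22624532e+00]
```

View pics/c3.png

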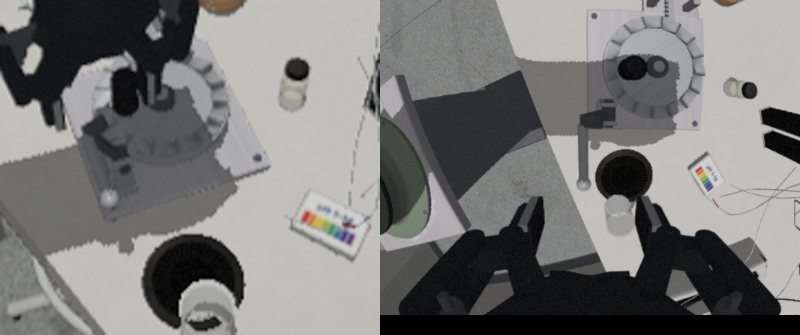

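The wrist view shows the pawl lying folded towards the robot, with its ball at (584,184) in the composite. The knob stands at (632,68), unmoved. Next I'll grasp the knob.

```bash
sed -i 's/AX=np.array(\[.5393,-.0022\])/AX=np.array([.5375,-.003])/' h.py; python3 - <<'E'
from h import *
a=2.893; k=AX+.038*np.array([np.cos(a),np.sin(a)]);print(k)
# wrist ray check of knob top (image coords from composite)
print(onz('wrist',(632-380)*560/420,68*560/420,.106), onz('wrist',(657-380)*560/420,66*560/420,.055))
k=np.array([.5012,.0063])
rows([((*k,.197),1.229),((*k,.14),1.229)])
E
```

```text
[0.50066813 0.00634952]
[0.4962 0.0052 0.106 ] [ 0.5347 -0.0014  0.055 ]
[0.192, 0.091, -0.004, 0.0, -0.0, -0.001]
[0.192, 0.091, 0.11, 0.0, -0.0, -0.001]
```

Emit:
play_rows --pt "0.192 0.091 0 0 0 0 0.3" --pt "0.192 0.091 0 0 0 0 0.3" --pt "0.192 0.091 0 0 0 0 0.3" --pt "0.192 0.091 0.1 0 0 0 0.3" --pt "0.192 0.091 0.12 0 0 0 0.3" --pt "0.192 0.091 0.12 0 0 0 0.3"

```text
clock: 5.9
position: [0.4993, 0.0051, 0.1332]
tool_rot: [-3.138, 0.003, 1.225]
force: [-0.8, 0.4, 1.4]
grip_width: 0.0599
finger_force: 0.0
```

```bash
python3 - <<'E'
from h import *
o=observe();print(o['position'],o['force'],o['tool_rot'])
rows([((.5005,.006,.071),1.229)])
E
```

```text
[0.49926545 0.00512708 0.13321499] [-0.7550586   0.39305803  1.40427358] [-3.13757065e+00  2.71165991e-03  1.22511054e+00]
[0.003, 0.002, 0.124, -0.002, 0.001, -0.002]
```

Emit:
play_rows --pt "0.003 0.002 0.06 0 0 0 0.3" --pt "0.003 0.002 0.124 0 0 0 0.3" --pt "0.003 0.002 0.124 0 0 0 0.3" --pt "0.003 0.002 0.124 0 0 0 1" --pt "0.003 0.002 0.124 0 0 0 1" --pt "0.003 0.002 0.124 0 0 0 1" --pt "0.003 0.002 0.124 0 0 0 1" --pt "0.003 0.002 0.124 0 0 0 1" --newtons 30

```text
clock: 6.7
position: [0.502, 0.0072, 0.0746]
tool_rot: [-3.141, -0.001, 1.226]
force: [-10.3, 1.4, 17.7]
grip_width: 0.0238
finger_force: 28.4
```

```bash
python3 - <<'E'
from h import *
o=observe();print(o['position'],o['force'],o['tool_rot'],o['grip_width'],o['finger_force'])
p0=o['position'][:2]; a0=np.arctan2(*(p0-AX)[::-1]); print('r',np.linalg.norm(p0-AX),a0)
A=[]
for a in np.linspace(a0,a0-2.25,16)[1:]:
    A.append(((*(AX+.038*np.array([np.cos(a),np.sin(a)])),o['position'][2]),o['tool_rot'][2]))
rows(A)
E
```

```text
[0.50197343 0.00719744 0.07455349] [-10.34594722   1.36974703  17.67311597] [-3.14129508e+00 -9.82107090e-04  1.22605937e+00] 0.023843355598625725 28.393495376976716
r 0.036961130819668016 2.862070470732016
[0.011, -0.002, 0.0, -0.0, -0.0, 0.0]
[0.022, -0.0, 0.0, -0.0, -0.0, 0.0]
[0.033, 0.003, 0.0, -0.0, -0.0, 0.0]
[0.044, 0.008, 0.0, -0.0, -0.0, 0.0]
[0.053, 0.015, 0.0, -0.0, -0.0, 0.0]
[0.061, 0.023, 0.0, -0.0, -0.0, 0.0]
[0.068, 0.032, 0.0, -0.0, -0.0, 0.0]
[0.074, 0.042, 0.0, -0.0, -0.0, 0.0]
[0.078, 0.052, 0.0, -0.0, -0.0, 0.0]
[0.08, 0.063, 0.0, -0.0, -0.0, 0.0]
[0.081, 0.075, 0.0, -0.0, -0.0, 0.0]
[0.08, 0.086, 0.0, -0.0, -0.0, 0.0]
[0.077, 0.097, 0.0, -0.0, -0.0, 0.0]
[0.073, 0.108, 0.0, -0.0, -0.0, 0.0]
[0.067, 0.118, 0.0, -0.0, -0.0, 0.0]
```

Emit:
play_rows --pt "0.011 -0.003 -0.004 0 0 0 1" --pt "0.022 -0.002 -0.004 0 0 0 1" --pt "0.033 0.002 -0.004 0 0 0 1" --pt "0.044 0.007 -0.004 0 0 0 1" --pt "0.053 0.014 -0.004 0 0 0 1" --pt "0.061 0.022 -0.004 0 0 0 1" --pt "0.068 0.031 -0.004 0 0 0 1"

```text
clock: 7.4
position: [0.5275, 0.0364, 0.0753]
tool_rot: [-3.138, -0.002, 1.228]
force: [-7.9, 13.8, -1.4]
grip_width: 0.024
finger_force: 34.8
```

```bash
cat > k.py <<'E'
from h import *
o=observe();print(o['clock'],o['position'],o['force'],o['tool_rot'],o['grip_width'],o['finger_force'])
p0=o['position'][:2]; a0=np.arctan2(*(p0-AX)[::-1]); print('r',np.linalg.norm(p0-AX),'wheel',a0-YAW-1.047)
E
python3 k.py
```

```text
7.4 [0.52752559 0.03641215 0.07533522] [-7.91948164 13.84036632 -1.36611654] [-3.13839701e+00 -1.79571618e-03  1.22820470e+00] 0.0240089421491048 34.792432682811665
r 0.040654721590022286 wheel 1.113671394538281
```

Emit:
play_rows --pt "0.008 0.01 0 0 0 0 1" --pt "0.013 0.02 0 0 0 0 1" --pt "0.015 0.031 0 0 0 0 1" --pt "0.016 0.043 0 0 0 0 1" --pt "0.015 0.054 0 0 0 0 1" --pt "0.012 0.065 0 0 0 0 1" --pt "0.008 0.076 0 0 0 0 1" --pt "0.008 0.076 0 0 0 0 1"

```text
clock: 8.2
position: [0.567, 0.0257, 0.0755]
tool_rot: [3.14, -0.002, 1.227]
force: [6.9, 2.6, -14.3]
grip_width: 0.0243
finger_force: 33.8
```

```bash
python3 k.py
```

```text
8.2 [0.56696638 0.02573614 0.07547425] [  6.86278968   2.57242853 -14.26974797] [ 3.13987315e+00 -1.71222377e-03  1.22698468e+00] 0.024309685713253263 33.786502351867966
r 0.041158633318544524 wheel 0.06785219899787664
```

Emit:
play_rows --pt "-0.005 0.008 0.004 0 0 0 1" --pt "-0.008 0.015 0.004 0 0 0 1" --pt "-0.008 0.015 0.004 0 0 0 1" --pt "-0.008 0.015 0.004 0 0 0 1"

```text
clock: 8.6
position: [0.5686, 0.0238, 0.074]
tool_rot: [-3.134, -0.004, 1.23]
force: [-27.2, 27.2, 28.6]
grip_width: 0.0238
finger_force: 40.4
```

```bash
python3 k.py
```

```text
8.6 [0.56860894 0.02380087 0.07402001] [-27.22067876  27.23647291  28.55608298] [-3.13389254 -0.00429901  1.22990527] 0.023839443207036022 40.361472811200656
r 0.0410615712695756 wheel 0.006142113148906558
```

At the stop: 38 N tangential, wheel about 0.006 rad. Now I'll relieve, open and rise.

Emit:
play_rows --pt "0.006 -0.011 -0.004 0 0 0 1" --pt "0.006 -0.011 -0.004 0 0 0 0.3" --pt "0.006 -0.011 -0.004 0 0 0 0.3" --pt "0.006 -0.011 -0.004 0 0 0 0.3" --pt "0.006 -0.011 -0.004 0 0 0 0.3" --pt "0.006 -0.011 -0.08 0 0 0 0.3" --pt "0.006 -0.011 -0.16 0 0 0 0.3" --pt "0.006 -0.011 -0.25 0 0 0 0.3" --pt "-0.05 -0.1 -0.3 0 0 0 0.3" --pt "-0.05 -0.1 -0.3 0 0 0 0.3"

```text
clock: 9.6
position: [0.5137, 0.0102, 0.2253]
tool_rot: [3.14, -0.002, 1.224]
force: [0.4, -0.4, -0.4]
grip_width: 0.0598
finger_force: 0.0
```

```bash
python3 - <<'E'
from h import *
o=observe();print(o['clock'],o['position'],o['force'],o['grip_width'])
snap('wrist','w4.png');snap('top','t4.png')
a=cv2.imread('pics/t4.png')[170:295,205:395];b=cv2.imread('pics/w4.png')
c=np.zeros((315,800,3),np.uint8);c[:250,:380]=cv2.resize(a,(380,250));c[:,380:]=cv2.resize(b,(420,315));cv2.imwrite('pics/c4.png',c)
E
```

```text
9.6 [0.5136753  0.01023012 0.22527479] [ 0.36479082 -0.4395081  -0.40987742] 0.0598480748220471
```

View pics/c4.png

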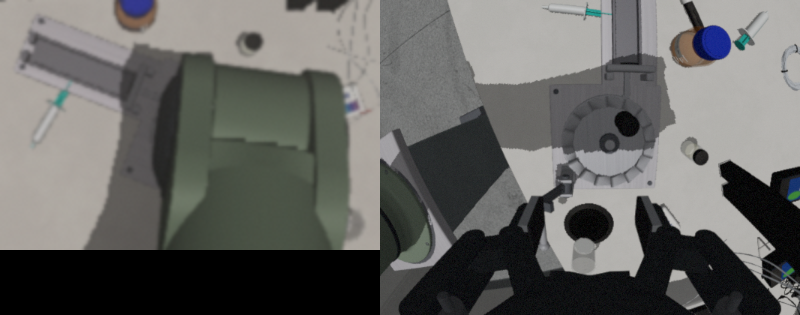

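```bash
python3 - <<'E'
from h import *
im=cv2.imread('pics/w4.png');g=im.max(2)
m=np.zeros_like(g);m[120:200,300:360]=(g[120:200,300:360]<30)*255
n,l,s,c=cv2.connectedComponentsWithStats(m);i=1+s[1:,4].argmax();print(s[i],c[i])
k=onz('wrist',*c[i],.100)[:2];h=onz('wrist',229*4/3,143*4/3,.055)[:2]
for A in(AX,h):
    d=k-A;print(A,k,np.linalg.norm(d),np.arctan2(d[1],d[0])-YAW-1.047)
E
```

```text
[313 148  33  34 795] [328.88679245 164.82264151]
[ 0.5375 -0.003 ] [0.5672 0.0288] 0.04351241202231845 0.11453124290422578
[0.5411 0.0021] [0.5672 0.0288] 0.03733764856013298 0.09176131066173876
```

The picture gives the wheel angle as about 0.1 ± 0.05, which is too uncertain. I'll regrip and release while pressing lightly towards the stop.

```bash
python3 - <<'E'
from h import *
rows([((.568,.0245,.22),1.228),((.568,.0245,.074),1.228)])
E
```

```text
[0.06, 0.09, 0.008, 0.001, -0.001, -0.001]
[0.06, 0.09, 0.3, 0.001, -0.001, -0.001]
```

Emit:
play_rows --pt "0.06 0.09 0 0 0 0 0.3" --pt "0.06 0.09 0 0 0 0 0.3" --pt "0.06 0.09 0.1 0 0 0 0.3" --pt "0.06 0.09 0.2 0 0 0 0.3" --pt "0.06 0.09 0.26 0 0 0 0.3" --pt "0.06 0.09 0.3 0 0 0 0.3" --pt "0.06 0.09 0.3 0 0 0 0.3"

```text
clock: 10.4
position: [0.567, 0.0246, 0.0694]
tool_rot: [-3.137, 0.003, 1.226]
force: [-0.5, 0.4, 0.4]
grip_width: 0.0598
finger_force: 0.0
```

Emit:
play_rows --pt "0 0 0 0 0 0 1" --pt "0 0 0 0 0 0 1" --pt "0 0 0 0 0 0 1" --pt "0 0 0 0 0 0 1" --pt "0 0 0 0 0 0 1"

```text
clock: 10.9
position: [0.5681, 0.0252, 0.074]
tool_rot: [-3.141, -0.001, 1.226]
force: [-6.3, 1.6, 8.0]
grip_width: 0.024
finger_force: 29.0
```

```bash
python3 k.py
```

```text
10.9 [0.56805397 0.02520874 0.07397776] [-6.25866885  1.63591058  8.03378862] [-3.14147633e+00 -9.14597301e-04  1.22644893e+00] 0.024022855538906335 29.01197629875469
r 0.04158459139097175 wheel 0.040509205398734593
```

Now press about 5 mm towards the stop, then open while pressing.

Emit:
play_rows --pt "-0.003 0.005 0 0 0 0 1" --pt "-0.005 0.009 0 0 0 0 1" --pt "-0.005 0.009 0 0 0 0 1" --pt "-0.005 0.009 0 0 0 0 1"

```text
clock: 11.3
position: [0.5686, 0.0246, 0.0737]
tool_rot: [-3.134, -0.003, 1.229]
force: [-25.4, 19.2, 23.8]
grip_width: 0.0242
finger_force: 32.4
```

```bash
python3 k.py
```

```text
11.3 [0.5686045  0.02455682 0.07374072] [-25.44601345  19.17608402  23.7507583 ] [-3.13429945e+00 -2.61911215e-03  1.22861816e+00] 0.02423205880667905 32.39472941524582
r 0.04155560492199405 wheel 0.019994528606544826
```

Emit:
play_rows --pt "0.001 -0.003 0 0 0 0 1" --pt "0.001 -0.003 0 0 0 0 0.3" --pt "0.001 -0.003 0 0 0 0 0.3" --pt "0.001 -0.003 0 0 0 0 0.3" --pt "0.001 -0.003 0 0 0 0 0.3" --pt "0.001 -0.003 -0.08 0 0 0 0.3" --pt "0.001 -0.003 -0.16 0 0 0 0.3" --pt "0.001 -0.003 -0.25 0 0 0 0.3" --pt "0.001 -0.003 -0.3 0 0 0 0.3" --pt "0.001 -0.003 -0.3 0 0 0 0.3"

```text
clock: 12.3
position: [0.5719, 0.0217, 0.2263]
tool_rot: [3.137, -0.003, 1.226]
force: [-0.6, -0.5, -0.5]
grip_width: 0.0597
finger_force: 0.0
```

Emit:
play_rows --pt "0 0 0 0 0 0 0.3" --pt "0 0 0 0 0 0 0.3"

```text
clock: 12.5
position: [0.5698, 0.0219, 0.2218]
tool_rot: [-3.14, 0.001, 1.226]
force: [-0.1, 0.2, 0.7]
grip_width: 0.0595
finger_force: 0.0
```

```bash
python3 - <<'E'
from h import *
o=observe();print(o['clock'],o['position'],o['force'],o['grip_width'])
snap('wrist','w5.png')
im=cv2.imread('pics/w5.png');cv2.imwrite('pics/c5.png',im)
E
```

```text
12.5 [0.56982824 0.02187572 0.22180049] [-0.13219206  0.23127923  0.7250498 ] 0.059509170307753205
```

View pics/c5.png

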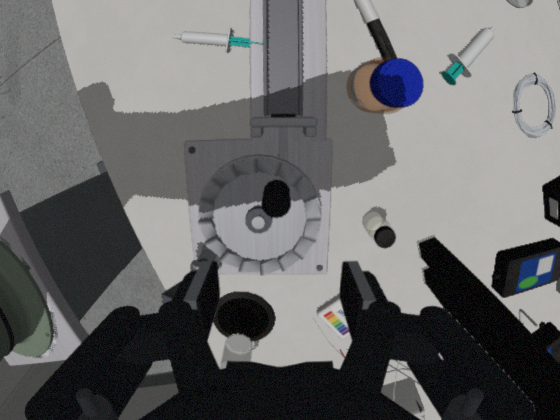

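The pusher stands at its lugs (285,125), the pawl is folded back at the lower left near (200,265), and nothing else has been disturbed. Handing in.

```bash
python3 -c "from workcell import *; print(job_done())"
```

```text
the job is handed in; nothing more can be done
None
```

I handed the job in at 12.5 s: the pawl is folded back and stays by itself, the wheel is wound back to its stop with the pusher home, and the gripper is open and clear. The hand-in call did not return a verdict.

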